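# Open the dial padlock of the source box and hold it up

## Robot

A 7-joint arm with a two-finger parallel gripper is mounted at the origin on a cart in front of the work surface, level with it; the furniture and walls round the work are solid. World frame = base frame: x ahead of the robot, y to its left, z up, the work surface at z = 0. Lengths are in m, angles in degrees, forces in N, time in s.
With the tool pointing down it reaches from about 0.425 to 0.925 m from the base axis. Payload 6.8 kg.
Tool frame: the origin (TCP) lies midway between the tips of the shut fingers; the grasp point (between the pads) lies 19 mm behind it; z points along the fingers, y is the line along which they close (so a half turn about z gives the same grasp; the last joint's range is limited). The gripper opens to 88 mm and grips with 3 to 60 N. Pads are 20 mm wide; open, the fingers measure 115 mm over their backs; the gripper's body (75 mm by 178 mm) begins 61 mm behind the grasp point.
Start: joints at [-79.761, 27.33, 1.283, 89.118, -0.659, 63.558, -4.761], TCP at [0.191, 0.647, 0.223] pointing down, gripper open.
Joint ranges: [-169.35, 169.35], [-19.33, 120.38], [-80.79, 83.38], [13.8, 139.57], [-78.32, 258.32], [9.67, 109.79], [-169.56, 169.56]. Speed limits (degrees/s): [136.94, 136.94, 180, 180, 180, 180, 180].

## Interface

Orientations are given as a 3x3 rotation matrix whose columns are the frame's x, y, z axes.
In Python, from plant import r gives the robot as it stands. The module is installed in compiled form; this text tells all that it offers.
- The arm moves only by the shell command python3 -m jog 'ROWS'. ROWS is JSON, a list of rows, each an object with "rot": the turn, a rotation vector about the tool's x, y, z each as a share of 2 pi rad, from -1 to 1, a list of three; "slide": the shift along the tool's x, y, z each as a share of 100 mm, from -1 to 1, a list of three; "fingers": the closure, from -1 (fully open) to 1 (shut), so that 0 is half open. In form: [{"rot": [wx, wy, wz], "slide": [x, y, z], "fingers": fingers}, ...]. A call has exactly 5 rows; each row is the pose to reach, as a shift and turn from the pose commanded when the call began, along the tool's axes at that moment, turning the shorter way round; what a row does not reach only later rows make up. A row lasts 1/10 s, in which the tool goes at most 50 mm and 8.59 degrees, less where a joint would pass 70% of its speed; a pose out of reach is approached as far as the arm can. A call with a number of a shift or a turn outside -1 to 1 is refused whole. A call with a gripper value outside its range is refused whole. The fingers move at their own pace and stop on an object; the grip force is fixed at half the most. Time passes only in rows, so rows that repeat a pose let the fingers close, or fill a call up. It gives the time, the measured TCP pose, the force, the opening and the grip force at its end, in the units of the state.
- r.observe(): the state, without advancing time (a new reading comes with each control period).
- r.capture(name): name is "scene" or "top"; returns a dict with "frame" (420x560x3 uint8, red, green, blue), "fx", "fy", "cx", "cy" (pixels), "dist_coeffs" ([k1, k2, p1, p2, k3] as OpenCV has them; the pictures are not rectified), "R" (3x3) and "t" (3): a world point X has camera coordinates R X + t. Camera axes: x right, y down, z forward; pixel columns grow to the right and rows downward; lengths in m; the calibration is good to about 2 mm. A picture is of the moment at which its call begins. There is no depth.
- r.sign_off(): hands the job in; it is judged then, once.
The state is a dict: "time": time; "joint_positions": joint angles; "joint_velocities": joint speeds; "joint_efforts": joint torques, N m; "tcp_pos": TCP position; "orientation": TCP orientation; "ft_force": force on the tool from outside, world axes, zero at the start; "wrist_torque": the same for the moment, N m; "opening": finger opening in m; "finger_force": force on a finger pad.
Only numpy, scipy, OpenCV 4.12 (cv2) and the standard library are available. Lean on these libraries where they do the work, as an engineer would, in place of code of your own. Each camera call takes 0.05 s, during which the arm holds its last target. There are 200 camera calls.

## Task

Get the combination padlock off the hasp of the cream source box: lift the loose grey weather cap off the dial and set it down on the worktop, turn the dial clockwise until it clicks in with its white line at the red bar, and pull the straight shackle out by its steel head as far as it goes. Then lift the open lock straight up off the staple and finish holding it up in the gripper, level and still, at least 10 cm above the hasp (do not put it down or let go), without shifting the sample cup, sticky pad, pen or timer.

Things in the scene. Friction and masses are not known exactly. Their poses are not given: they have to be found in the camera images.
- source_box: fixed cream steel box, 170 (x) x 240 mm (y), origin under its centre. Its y < -30 mm part is a flat deck 70 mm high with a 3 mm hasp leaf on it; the rest is the closed lid, 85 mm high. The staple, an upright steel plate 7 mm thick (y), 44 mm wide (x), with an eye, rises 36.5 mm above the leaf at x 0, y -76 mm, inside the lock that stands there
- lock_mid (a point): centre of the loose brass padlock body, 52 (x) x 72 (y) x 54 mm (z up), 27 mm above its underside, 0.45 to 0.65 kg; shackle head on its -y side. Starts on the hasp leaf, axes parallel to the box's, point 100 mm above the worktop. The staple stands in a 9 mm wide, 39 mm deep slot along x in its underside: the lock cannot turn (but for 2 mm play) and comes off straight up only, once the shackle is out
- cap_mid (a point): centre of the loose grey rubber weather cap: round cup, 48 mm over its ribs, 30 mm high, open below, standing mouth down over the dial on the lock's top (127 mm above the worktop), free of the dial; half-way up it
- dial_grip (a point): on the upright axis of the round black dial (lock's middle), 12 mm above the lock's top; the dial is 34 mm in diameter and its top is 24 mm above the lock's top. A white line on its top and side shows its angle; the fixed red bar lies on the lock's top on the lock's +y side. Turning from click to click takes about 0.07 N m
- lock_dial (a joint): dial's turn in the lock, rad: 0 = white line at the red bar; positive = counterclockwise seen from above. It starts 0.5 to 1.6 rad counterclockwise of the bar. Twelve clicks, 0.52 apart, into which it springs when let go; only at 0 (within about 0.1) is the shackle free. It cannot turn while the shackle is out
- shackle_head (a point): on the axis of the shackle's round steel head, 11 mm from either end; the head is 18 mm in diameter (19 mm over its ribs and rim), 22 mm long along the lock's y, its inner end 8 mm off the lock's -y face, its axis 27 mm above the deck and 24 mm above the lock's underside
- shackle (a joint): m: 0 = home (through the staple), 0.018 = right out, along the lock's -y; it stays where it is left and slides with 1 to 2 N. With the dial off its mark it is blocked after 1 to 3 mm
- sample_cup: bystander: white sample cup with yellow lid, 66 mm across, 68 mm high, origin at its underside
- sticky_pad: bystander: yellow pad of sticky notes, 66 x 66 x 13 mm, origin at its underside
- pen_blue: bystander: white pen with blue end, 133 mm long, lying; origin at its underside
- timer: bystander: white bench timer, 60 x 68 x 20 mm, origin at its underside

How it is judged (in metres and radians):
On the way, in this order (a step that is already met when the one before it is completed fails the run):
1. the weather cap is set down on the worktop and let go (height (world z) of cap_mid between 0 and 0.03 m and contact force between weather_cap and the fingers below 0.1 N and linear speed of weather_cap below 0.03 m/s), for 0.2 s.
2. the dial clicks in with its white line at the red bar (within 0.1 rad), the shackle still home (value of joint lock_dial between -0.1 and 0.1 rad and value of joint shackle below 0.004 m and height (world z) of lock_mid below 0.12 m), for 0.2 s.
3. the shackle is pulled right out (over 15 of its 18 mm) while the lock stands on the hasp (value of joint shackle above 0.015 m and height (world z) of lock_mid below 0.12 m), for 0.1 s.
At the end, for the whole second after the job is handed in: The lock is held in the gripper with its middle over 0.2 m above the worktop (10 cm above where it stood), clear of the box, level within 0.3 rad and still (under 0.04 m/s), its shackle still out (over 13 mm), and the weather cap lies released on the worktop (all of step 1 and height (world z) of lock_mid above 0.2 m and angle between lock_mid's own z axis and vertical below 0.3 rad and contact force between lock and the fingers above 1 N and contact force between lock and source_box below 0.1 N and linear speed of lock below 0.04 m/s and value of joint shackle above 0.013 m); the arm keeps its last pose, push and grip.
It fails at once if a bystander is shifted by more than 30 mm: sticky_pad (distance of sticky_pad from where it was at the start of the episode above 0.03 m).
It fails at once if a bystander is shifted by more than 30 mm: pen_blue (distance of pen_blue from where it was at the start of the episode above 0.03 m).
It fails at once if a bystander is shifted by more than 30 mm: sample_cup (distance of sample_cup from where it was at the start of the episode above 0.03 m).
It fails at once if a bystander is shifted by more than 30 mm: timer (distance of timer from where it was at the start of the episode above 0.03 m).
It also fails if it takes over 72 s, if anything falls off the work surface, if the arm or the gripper's body presses on something with over 40 N, if the wrist force passes 120 N, or if a joint passes its speed limit or range.

## Working session

There is one attempt and no reset: what is moved stays moved. The work goes in short steps, Python scripts to look and compute and a shell command to move; the robot and the scene stay as the last step left them, time stands still between calls to the robot, and variables do not carry over. Pictures are saved under pics/ and viewed, at most 10 in all, crops included, and the job is handed in when it is done.

```bash
mkdir -p pics
cat > h.py <<'E'
import numpy as np, cv2
from plant import r
def cap(n,name=None):
    c=r.capture(n)
    if name: cv2.imwrite('pics/'+name,c['frame'][:,:,::-1])
    c['K']=np.array([[c['fx'],0,c['cx']],[0,c['fy'],c['cy']],[0,0,1.]]);c['R']=np.array(c['R']);c['t']=np.array(c['t']);c['D']=np.array(c['dist_coeffs'],float)
    return c
def ray(c,uv):
    p=cv2.undistortPoints(np.array([[uv]],float),c['K'],c['D'])[0,0]
    return -c['R'].T@c['t'], c['R'].T@np.array([p[0],p[1],1])
def onz(c,uv,z):
    o,d=ray(c,uv); return o+d*(z-o[2])/d[2]
def proj(c,X):
    return cv2.projectPoints(np.array(X,float).reshape(-1,1,3),cv2.Rodrigues(c['R'])[0],c['t'],c['K'],c['D'])[0][:,0]
E
python3 - <<'E'
from h import *
for n in('scene','top'):
    c=cap(n,n+'0.png'); print(n,-c['R'].T@c['t'],c['R'][2],c['fx'])
s=r.observe(); print({k:np.round(v,3) for k,v in s.items()})
E
```

```text
scene [-0.41749415 -0.61560957  1.3331207 ] [ 0.55934101  0.38313639 -0.73508105] 502.69953634778057
top [0.22348346 0.01213377 1.39363039] [ 0.23537448  0.01557348 -0.97177998] 469.1158088892085
{'time': np.float64(0.1), 'joint_positions': array([-79.761,  27.371,   1.281,  89.172,  -0.659,  63.559,  -4.76 ]), 'joint_velocities': array([ 0.053,  0.006,  0.138, -0.07 , -0.072,  0.127,  0.053]), 'joint_efforts': array([ 4.0000e-03, -5.8409e+01,  1.5400e+00, -2.7331e+01, -5.4000e-02,
        1.3000e-02,  0.0000e+00]), 'tcp_pos': array([0.191, 0.647, 0.222]), 'orientation': array([[-0.959,  0.283, -0.   ],
       [ 0.283,  0.959, -0.002],
       [-0.   , -0.002, -1.   ]]), 'ft_force': array([-0.044,  0.266, -0.815]), 'wrist_torque': array([0.064, 0.016, 0.014]), 'finger_force': np.float64(0.0), 'opening': np.float64(0.088)}
```

View pics/scene0.png

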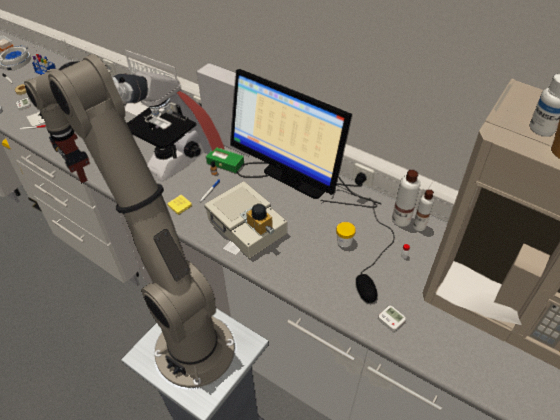

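View pics/top0.png

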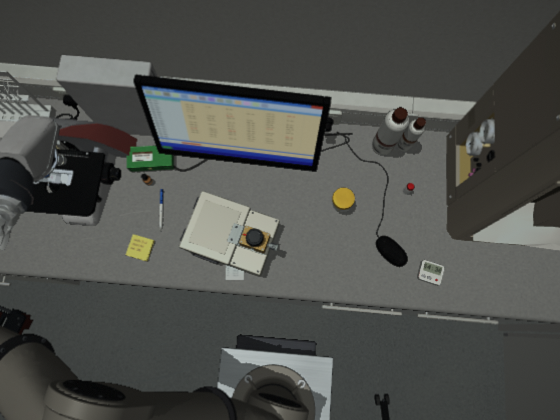

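The box sits at about (230,232) in the top view. The lock with its dark cap is at (255,238), with the shackle head to the right near (279,248). The pad (140,247), pen (161,210), cup (344,198) and timer (431,272) are well clear. Next I'll measure and zoom in.

Run:
```python
from h import *
a=cap('top');b=cap('scene')
fa=cv2.resize(a['frame'][185:285,170:300],None,fx=5,fy=5,interpolation=cv2.INTER_CUBIC)
fb=cv2.resize(b['frame'][175:265,195:300],None,fx=5,fy=5,interpolation=cv2.INTER_CUBIC)
cv2.imwrite('pics/ta.png',fa[:,:,::-1]);cv2.imwrite('pics/sb.png',fb[:,:,::-1])
for n,c,(u0,u1,v0,v1) in(('top',a,(235,290,220,265)),('scene',b,(235,290,195,245))):
    f=c['frame'].astype(int)[v0:v1,u0:u1]; h=cv2.cvtColor(c['frame'],cv2.COLOR_RGB2HSV)[v0:v1,u0:u1]
    brass=((h[...,0]>10)&(h[...,0]<28)&(h[...,1]>110)&(h[...,2]>90)).astype(np.uint8)
    dark=(f.max(2)<70).astype(np.uint8)
    for nm,m in(('brass',brass),('dark',dark)):
        k,l,st,ce=cv2.connectedComponentsWithStats(m)
        for i in range(1,k):
            if st[i,4]>25:
                pts=np.argwhere(l==i)[:,::-1].astype(np.float32)+[u0,v0]
                print(n,nm,st[i],ce[i]+[u0,v0],cv2.minAreaRect(pts.astype(np.float32)))
for uv,z in(((255,238),.15),((278,248),.1),((211,194),.085),((181,246),.085),((280,217),.07),((262,272),.07),((343,198),.068),((140,247),.013),((431,272),.02)):
    print(uv,onz(a,uv,z).round(3))
```

```text
top brass [ 6  7 11 19 75] [244.84 235.8 ] ((245.5469970703125, 235.56712341308594), (8.109981536865234, 18.073673248291016), 10.007980346679688)
top brass [18 12 16 19 80] [262.8875 241.8375] ((262.2941589355469, 241.67649841308594), (10.461414337158203, 18.69334602355957), 30.963756561279297)
top dark [ 29   4  22  41 310] [274.90322581 246.43870968] ((278.4000244140625, 246.3000030517578), (16.76007080078125, 42.69074630737305), 18.434947967529297)
top dark [  5   9  28  24 317] [254.62460568 239.40694006] ((255.637939453125, 239.65516662597656), (25.81165313720703, 20.79787826538086), 21.801406860351562)
scene brass [ 12  15  25  25 255] [259.36078431 222.16862745] ((258.8039245605469, 219.2735137939453), (27.13023567199707, 20.291929244995117), 41.987213134765625)
scene dark [ 17   9  15  16 196] [258.57653061 211.9744898 ] ((259.0, 211.5), (15.0, 14.0), 90.0)
(255, 238) [0.443 0.085 0.15 ]
(278, 248) [0.43  0.021 0.1  ]
(211, 194) [0.572 0.228 0.085]
(181, 246) [0.414 0.294 0.085]
(280, 217) [0.525 0.024 0.07 ]
(262, 272) [0.363 0.061 0.07 ]
(343, 198) [ 0.599 -0.155  0.068]
(140, 247) [0.411 0.43  0.013]
(431, 272) [ 0.411 -0.429  0.02 ]
```

View pics/ta.png

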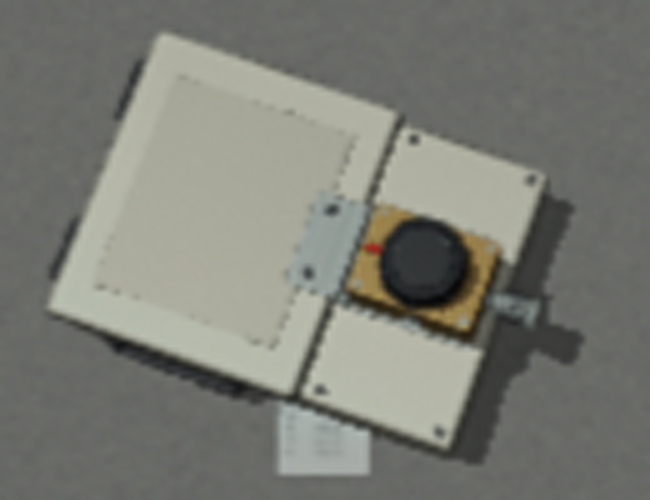

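View pics/sb.png

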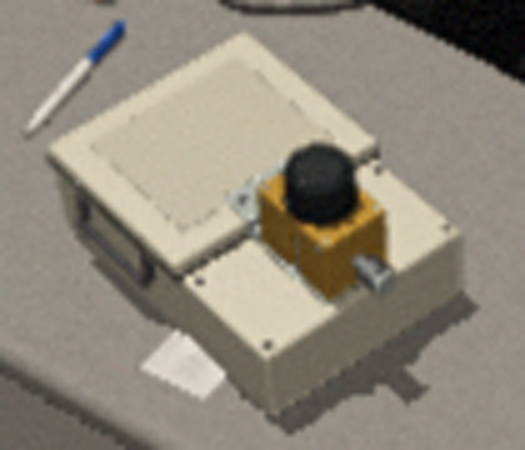

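The close-ups show the dial capped, the red bar at crop (372,248) on the lid side, and the head at crop (518,307). The cap circle is centred near crop (423,260). Next I fit the box pose to its corners.

Run:
```python
from h import *
a=cap('top');b=cap('scene')
T=lambda u,v:((u-2)/5+170,(v-2)/5+185)
S=lambda u,v:((u-2)/5+195,(v-2)/5+175)
obs=[(a,T(548,175),.07,(85,-120)),(a,T(452,450),.07,(-85,-120)),(a,T(160,33),.085,(85,120)),(a,T(48,310),.085,(-85,120)),
(b,S(462,236),.07,(85,-120)),(b,S(268,383),.07,(-85,-120)),(b,S(243,34),.085,(85,120)),(b,S(48,150),.085,(-85,120))]
def fit(o):
    P=np.array([onz(c,p,z)[:2] for c,p,z,_ in o]);Q=np.array([q for *_,q in o])/1000.
    pm,qm=P.mean(0),Q.mean(0);A=((Q-qm).T@(P-pm));th=np.arctan2(A[0,1]-A[1,0],A[0,0]+A[1,1])
    R=np.array([[np.cos(th),-np.sin(th)],[np.sin(th),np.cos(th)]]);t=pm-R@qm
    print(np.degrees(th),t,((P-(Q@R.T+t))*1000).round(1).tolist());return th,R,t
fit(obs[:4]);fit(obs[4:]);th,R,t=fit(obs)
L=R@[0,-.076]+t; print('lock',L,'head',R@[0,-.076-.055]+t)
# cap by triangulation of centres; head
def tri(p,q):
    o1,d1=ray(a,p);o2,d2=ray(b,q);s=np.linalg.lstsq(np.c_[d1,-d2],o2-o1,rcond=None)[0]
    return (o1+d1*s[0]+o2+d2*s[1])/2,np.linalg.norm(o1+d1*s[0]-o2-d2*s[1])
print('cap',tri(T(423,260),S(321,184)),'head',tri(T(518,307),S(376,274)))
# shackle bar dir, axes for tool
print('tool rot desired: tool y along lock x etc', th)
from h import r
s=r.observe();print(s['time'],s['tcp_pos'])
```

```text
-14.164631062736946 [0.46540652 0.16142209] [[-1.2, 1.1], [1.2, -0.4], [0.8, -0.7], [-0.8, 0.1]]
-14.336708756152436 [0.45961839 0.15478795] [[1.7, 2.7], [-7.7, -7.2], [4.2, 2.6], [1.8, 1.9]]
-14.251845505033058 [0.46251245 0.15810502] [[1.9, 4.5], [4.3, 2.7], [3.5, 2.8], [1.9, 3.3], [-1.4, -0.7], [-10.7, -10.4], [1.5, -0.9], [-0.9, -1.3]]
lock [0.44380243 0.08444407] head [0.43026228 0.03113681]
cap (array([0.44946565, 0.08776482, 0.13806255]), np.float64(0.0013113873552631679)) head (array([0.4349652 , 0.03484214, 0.09684953]), np.float64(0.001160393206196393))
tool rot desired: tool y along lock x etc -0.24874162854838094
0.3 [0.19088398 0.64726414 0.22231531]
```

```bash
cat >> h.py <<'E'
TH=np.radians(-14.16);BR=np.array([[np.cos(TH),-np.sin(TH)],[np.sin(TH),np.cos(TH)]]);BT=np.array([.4654,.1614])
def box(x,y): return BR@[x,y]+BT
def go(x,y,z,yaw=None):
    "slides (tool axes, shares of 100 mm) to TCP target; rot z share to bring tool y to yaw deg"
    s=r.observe();O=np.array(s['orientation']);p=np.array(s['tcp_pos'])
    print('t',round(float(s['time']),2),'tcp',p.round(4),'open',round(float(s['opening']),4),'ff',round(float(s['finger_force']),1),'F',np.round(s['ft_force'],1),'q',np.round(s['joint_positions'],0))
    print('slide',(O.T@(np.array([x,y,z])-p)*10).round(3),'toolz',O[:,2].round(3))
    if yaw is not None:
        a=np.degrees(np.arctan2(O[1,1],O[0,1]));d=(a-yaw+90)%180-90
        print('yaw',a.round(2),'rotz',round(d/360,4))
E
A='[{"rot":[0,0,0],"slide":[-0.81,-0.92,0],"fingers":-1},{"rot":[0,0,0],"slide":[-0.81,-0.92,0],"fingers":-1},{"rot":[0,0,0],"slide":[-0.81,-0.92,0],"fingers":-1},{"rot":[0,0,0],"slide":[-0.81,-0.92,0],"fingers":-1},{"rot":[0,0,0],"slide":[-0.81,-0.92,0],"fingers":-1}]' ; unset A
python3 -m jog '[{"rot":[0,0,0],"slide":[-0.2,-0.2,0],"fingers":-1},{"rot":[0,0,0],"slide":[-0.4,-0.4,0],"fingers":-1},{"rot":[0,0,0],"slide":[-0.6,-0.6,0],"fingers":-1},{"rot":[0,0,0],"slide":[-0.8,-0.9,0],"fingers":-1},{"rot":[0,0,0],"slide":[-0.8,-0.9,0],"fingers":-1}]'
python3 -c "
from h import *
go(.448,.0878,.222,-14.16)"
```

```text
time: 0.8
tcp_pos: [0.2453, 0.534, 0.2227]
orientation: [[-0.958, 0.288, 0.001], [0.288, 0.958, -0.003], [-0.002, -0.002, -1.0]]
ft_force: [0.9, 0.5, 0.5]
opening: 0.0877
finger_force: 0.0
t 0.8 tcp [0.2453 0.534  0.2227] open 0.0877 ff 0.0 F [0.9 0.5 0.5] q [-73.  19.   2. 102.  -1.  59.   3.]
slide [-3.227 -3.688  0.021] toolz [ 0.001 -0.003 -1.   ]
yaw 73.24 rotz 0.2428
```

```bash
python3 -m jog '[{"rot":[0,0,0],"slide":[-0.2,-0.1,0],"fingers":-1},{"rot":[0,0,0],"slide":[-0.5,-0.3,0],"fingers":-1},{"rot":[0,0,0],"slide":[-0.8,-0.5,0],"fingers":-1},{"rot":[0,0,0],"slide":[-0.9,-0.8,0],"fingers":-1},{"rot":[0,0,0],"slide":[-0.9,-0.9,0],"fingers":-1}]' | head -2
python3 -m jog '[{"rot":[0,0,0],"slide":[-0.2,-0.2,0],"fingers":-1},{"rot":[0,0,0],"slide":[-0.5,-0.5,0],"fingers":-1},{"rot":[0,0,0],"slide":[-0.8,-0.8,0],"fingers":-1},{"rot":[0,0,0],"slide":[-0.9,-0.9,0],"fingers":-1},{"rot":[0,0,0],"slide":[-0.9,-0.9,0],"fingers":-1}]' | head -2
python3 -m jog '[{"rot":[0,0,0.02],"slide":[-0.2,-0.2,0],"fingers":-1},{"rot":[0,0,0.04],"slide":[-0.5,-0.5,0],"fingers":-1},{"rot":[0,0,0.06],"slide":[-0.8,-0.8,0],"fingers":-1},{"rot":[0,0,0.08],"slide":[-0.9,-0.9,0],"fingers":-1},{"rot":[0,0,0.08],"slide":[-0.9,-0.9,0],"fingers":-1}]' | head -2
python3 -m jog '[{"rot":[0,0,0.02],"slide":[0,0,0],"fingers":-1},{"rot":[0,0,0.04],"slide":[0,0,0],"fingers":-1},{"rot":[0,0,0.06],"slide":[0,0,0],"fingers":-1},{"rot":[0,0,0.08],"slide":[0,0,0],"fingers":-1},{"rot":[0,0,0.08],"slide":[0,0,0],"fingers":-1}]' | head -2
python3 -c "
from h import *
go(.448,.0878,.222,-14.16)"
```

```text
time: 1.3
tcp_pos: [0.3045, 0.4239, 0.2226]
time: 1.8
tcp_pos: [0.3647, 0.3143, 0.2229]
time: 2.3
tcp_pos: [0.4254, 0.2037, 0.2228]
time: 2.8
tcp_pos: [0.4238, 0.2064, 0.2226]
t 2.8 tcp [0.4238 0.2064 0.2226] open 0.0875 ff 0.0 F [-0.4 -0.5  0.2] q [-51.   8.  20. 117.  -3.  56. -14.]
slide [-1.206 -0.102  0.006] toolz [-0.     0.001 -1.   ]
yaw 16.34 rotz 0.0847
```

```bash
python3 -m jog '[{"rot":[0,0,0.02],"slide":[-0.2,0,0],"fingers":-1},{"rot":[0,0,0.04],"slide":[-0.5,-0.05,0],"fingers":-1},{"rot":[0,0,0.06],"slide":[-0.8,-0.1,0],"fingers":-1},{"rot":[0,0,0.085],"slide":[-0.9,-0.1,0],"fingers":-1},{"rot":[0,0,0.085],"slide":[-0.9,-0.1,0],"fingers":-1}]' | head -2
python3 - <<'E'
from h import *
go(.448,.0878,.175,-14.16)
a=cap('top','m1.png')
E
```

```text
time: 3.3
tcp_pos: [0.4401, 0.1142, 0.2228]
t 3.3 tcp [0.4401 0.1142 0.2228] open 0.0878 ff 0.0 F [0.1 0.4 0.7] q [-47.   6.  27. 119.  -3.  55. -33.]
slide [-0.236  0.143  0.478] toolz [ 0.  0. -1.]
yaw -14.47 rotz -0.0009
```

```bash
python3 -m jog '[{"rot":[0,0,0],"slide":[-0.24,0.14,0],"fingers":-1},{"rot":[0,0,0],"slide":[-0.24,0.14,0.2],"fingers":-1},{"rot":[0,0,0],"slide":[-0.24,0.14,0.5],"fingers":-1},{"rot":[0,0,0],"slide":[-0.24,0.14,0.7],"fingers":-1},{"rot":[0,0,0],"slide":[-0.24,0.14,0.7],"fingers":-1}]' | head -4
python3 - <<'E'
from h import *
go(.448,.0878,.131,-14.16)
a=cap('scene')
cv2.imwrite('pics/m2.png',cv2.resize(a['frame'][150:270,190:330],None,fx=5,fy=5,interpolation=cv2.INTER_CUBIC)[:,:,::-1])
E
```

```text
time: 3.85
tcp_pos: [0.4455, 0.0886, 0.1505]
orientation: [[0.244, 0.97, -0.005], [0.97, -0.244, -0.002], [-0.003, -0.004, -1.0]]
ft_force: [-0.8, 0.2, 0.3]
t 3.85 tcp [0.4455 0.0886 0.1505] open 0.0879 ff 0.0 F [-0.8  0.2  0.3] q [-43.  13.  27. 124.  -8.  46. -25.]
slide [-0.001  0.027  0.195] toolz [-0.005 -0.002 -1.   ]
yaw -14.13 rotz 0.0001
```

View pics/m2.png

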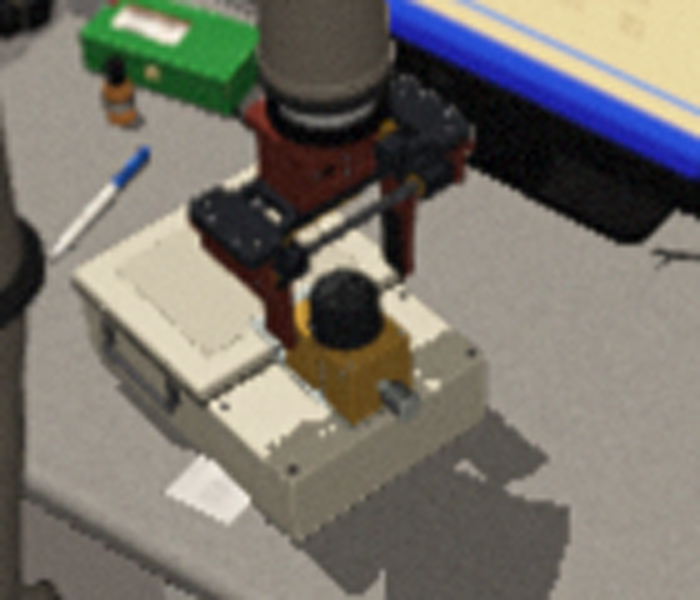

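The fingers straddle the cap (cap top near (345,290), fingertips either side of it). I'll descend and grip.

```bash
python3 -m jog '[{"rot":[0,0,0],"slide":[0,0.02,0.1],"fingers":-1},{"rot":[0,0,0],"slide":[0,0.02,0.18],"fingers":-1},{"rot":[0,0,0],"slide":[0,0.02,0.18],"fingers":-1},{"rot":[0,0,0],"slide":[0,0.02,0.18],"fingers":1},{"rot":[0,0,0],"slide":[0,0.02,0.18],"fingers":1}]' | grep -v orient
python3 -m jog '[{"rot":[0,0,0],"slide":[0,0,0],"fingers":1},{"rot":[0,0,0],"slide":[0,0,0],"fingers":1},{"rot":[0,0,0],"slide":[0,0,0],"fingers":1},{"rot":[0,0,0],"slide":[0,0,0],"fingers":1},{"rot":[0,0,0],"slide":[0,0,0],"fingers":1}]' | grep -v orient
```

```text
time: 4.4
tcp_pos: [0.4496, 0.0867, 0.135]
ft_force: [0.6, 0.2, 0.1]
opening: 0.0753
finger_force: 0.0
time: 4.9
tcp_pos: [0.4493, 0.0866, 0.1347]
ft_force: [0.0, 0.5, 1.9]
opening: 0.0449
finger_force: 30.0
```

```bash
python3 -m jog '[{"rot":[0,0,0],"slide":[0,0,-0.15],"fingers":1},{"rot":[0,0,0],"slide":[0,0,-0.35],"fingers":1},{"rot":[0,0,0],"slide":[0,0,-0.6],"fingers":1},{"rot":[0,0,0],"slide":[0,0,-0.7],"fingers":1},{"rot":[0,0,0],"slide":[0,0,-0.7],"fingers":1}]' | grep -v orient
python3 -m jog '[{"rot":[0,0,0],"slide":[-0.2,0.1,0],"fingers":1},{"rot":[0,0,0],"slide":[-0.4,0.2,0],"fingers":1},{"rot":[0,0,0],"slide":[-0.6,0.3,0],"fingers":1},{"rot":[0,0,0],"slide":[-0.8,0.35,0],"fingers":1},{"rot":[0,0,0],"slide":[-0.85,0.35,0],"fingers":1}]' | grep -v orient
python3 -m jog '[{"rot":[0,0,0],"slide":[-0.2,0.1,0],"fingers":1},{"rot":[0,0,0],"slide":[-0.4,0.2,0],"fingers":1},{"rot":[0,0,0],"slide":[-0.6,0.3,0],"fingers":1},{"rot":[0,0,0],"slide":[-0.8,0.3,0],"fingers":1},{"rot":[0,0,0],"slide":[-0.8,0.3,0],"fingers":1}]' | grep -v orient
python3 - <<'E'
from h import *
go(.47,-.09,.008,-14.16)
a=cap('scene')
cv2.imwrite('pics/m3.png',np.hstack([a['frame'][120:320,180:400],cap('top')['frame'][120:320,180:400]])[:,:,::-1])
E
```

```text
time: 5.4
tcp_pos: [0.4502, 0.087, 0.2056]
ft_force: [0.1, 0.2, -0.4]
opening: 0.0447
finger_force: 30.0
time: 5.9
tcp_pos: [0.461, -0.0067, 0.2035]
ft_force: [-0.5, -0.0, -0.4]
opening: 0.0449
finger_force: 30.0
time: 6.4
tcp_pos: [0.4695, -0.0911, 0.2038]
ft_force: [-0.3, 0.5, -1.0]
opening: 0.0449
finger_force: 30.0
t 6.4 tcp [ 0.4695 -0.0911  0.2038] open 0.0449 ff 30.0 F [-0.3  0.5 -1. ] q [-28.  11.  36. 118.  -8.  53.  -3.]
slide [0.014 0.005 1.958] toolz [-0.002 -0.001 -1.   ]
yaw -14.84 rotz -0.0019
```

View pics/m3.png

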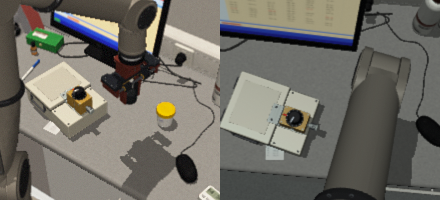

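The dial is now uncovered and shows its white line. The cap is in the gripper over free worktop, clear of the cup. I'll set it down here.

```bash
python3 -m jog '[{"rot":[0,0,0],"slide":[0,0,0.2],"fingers":1},{"rot":[0,0,0],"slide":[0,0,0.5],"fingers":1},{"rot":[0,0,0],"slide":[0,0,0.8],"fingers":1},{"rot":[0,0,0],"slide":[0,0,0.9],"fingers":1},{"rot":[0,0,0],"slide":[0,0,0.9],"fingers":1}]' | grep -v orient
python3 -m jog '[{"rot":[0,0,0],"slide":[0,0,0.3],"fingers":1},{"rot":[0,0,0],"slide":[0,0,0.5],"fingers":1},{"rot":[0,0,0],"slide":[0,0,0.7],"fingers":1},{"rot":[0,0,0],"slide":[0,0,0.85],"fingers":1},{"rot":[0,0,0],"slide":[0,0,0.9],"fingers":1}]' | grep -v orient
```

```text
time: 7.0
tcp_pos: [0.4697, -0.0883, 0.1135]
ft_force: [0.7, -0.7, 0.2]
opening: 0.045
finger_force: 30.0
time: 7.5
tcp_pos: [0.4712, -0.0888, 0.0247]
ft_force: [-0.5, 0.5, -0.5]
opening: 0.0448
finger_force: 30.0
```

```bash
python3 -m jog '[{"rot":[0,0,0],"slide":[0,0,0.05],"fingers":1},{"rot":[0,0,0],"slide":[0,0,0.1],"fingers":1},{"rot":[0,0,0],"slide":[0,0,0.14],"fingers":1},{"rot":[0,0,0],"slide":[0,0,0.16],"fingers":1},{"rot":[0,0,0],"slide":[0,0,0.16],"fingers":1}]' | grep -v orient
```

```text
time: 8.0
tcp_pos: [0.4705, -0.0895, 0.0086]
ft_force: [0.4, 0.6, 0.3]
opening: 0.0448
finger_force: 30.0
```

```bash
python3 -m jog '[{"rot":[0,0,0],"slide":[0,0,0.01],"fingers":1},{"rot":[0,0,0],"slide":[0,0,0.01],"fingers":-1},{"rot":[0,0,0],"slide":[0,0,0.01],"fingers":-1},{"rot":[0,0,0],"slide":[0,0,0.01],"fingers":-1},{"rot":[0,0,0],"slide":[0,0,0.01],"fingers":-1}]' | grep -v orient
python3 -m jog '[{"rot":[0,0,0],"slide":[0,0,0],"fingers":-1},{"rot":[0,0,0],"slide":[0,0,0],"fingers":-1},{"rot":[0,0,0],"slide":[0,0,-0.2],"fingers":-1},{"rot":[0,0,0],"slide":[0,0,-0.6],"fingers":-1},{"rot":[0,0,0],"slide":[0,0,-1],"fingers":-1}]' | grep -v orient
python3 -m jog '[{"rot":[0,0,0],"slide":[0,0,-0.4],"fingers":-1},{"rot":[0,0,0],"slide":[0,0,-0.8],"fingers":-1},{"rot":[0,0,0],"slide":[0,0,-1],"fingers":-1},{"rot":[0,0,0],"slide":[0,0,-1],"fingers":-1},{"rot":[0,0,0],"slide":[0,0,-1],"fingers":-1}]' | grep -v orient
python3 - <<'E'
from h import *
go(.448,.0875,.17,-14.16)
a=cap('top');b=cap('scene')
f1=cv2.resize(a['frame'][210:270,220:300],None,fx=5,fy=5,interpolation=cv2.INTER_CUBIC)
f2=cv2.resize(b['frame'][170:250,220:300],None,fx=5,fy=5,interpolation=cv2.INTER_CUBIC)[:300]
f3=np.hstack([b['frame'][150:290,200:400],a['frame'][150:290,200:400]]); f3=cv2.resize(f3,(800,280))
cv2.imwrite('pics/m4.png',np.vstack([np.hstack([f1,f2]),f3])[:,:,::-1])
E
```

```text
time: 8.5
tcp_pos: [0.4706, -0.0895, 0.0077]
ft_force: [-0.8, -0.2, 0.7]
opening: 0.0732
finger_force: 0.0
time: 9.0
tcp_pos: [0.4697, -0.0896, 0.1083]
ft_force: [0.7, 0.4, 0.4]
opening: 0.088
finger_force: 0.0
time: 9.5
tcp_pos: [0.4704, -0.0892, 0.2074]
ft_force: [-0.4, 0.4, -1.0]
opening: 0.0876
finger_force: 0.0
t 9.5 tcp [ 0.4704 -0.0892  0.2074] open 0.0876 ff 0.0 F [-0.4  0.4 -1. ] q [-30.  11.  38. 118.  -8.  54.  -2.]
slide [ 1.653 -0.662  0.375] toolz [ 0.     0.001 -1.   ]
yaw -14.61 rotz -0.0013
```

View pics/m4.png

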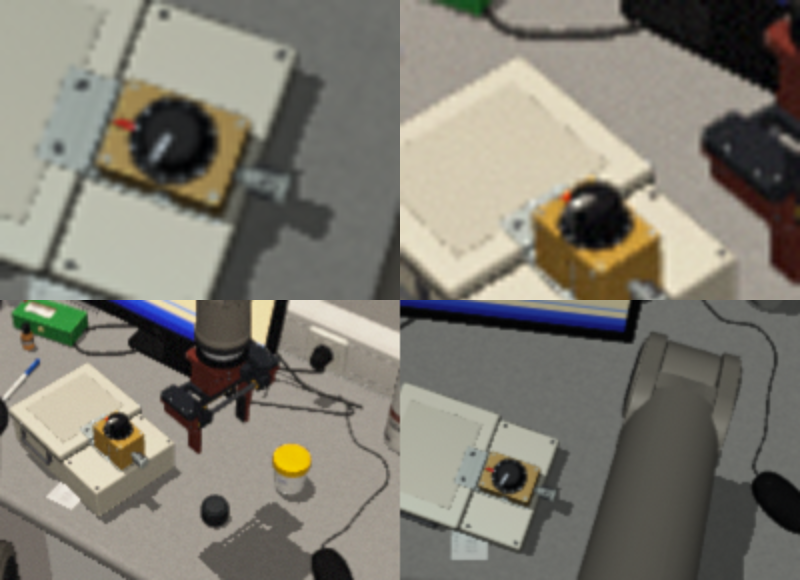

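The cap stands released on the worktop at (215,510) in the lower-left panel. In the top crop the dial centre is at about (174,140) and the white line runs to (150,163), about 60° counterclockwise of the red bar.

```bash
cat >> h.py <<'E'
def dial():
    a=cap('top');u0,v0=220,210;f=a['frame'][v0:270,u0:300].astype(int)
    q=proj(a,[[.4468,.0877,.151]])[0]-[u0,v0]
    yy,xx=np.mgrid[:f.shape[0],:f.shape[1]]
    m=(np.hypot(xx-q[0],yy-q[1])<9)
    dark=m&(f.max(2)<60)
    line=(np.hypot(xx-q[0],yy-q[1])<7)&(f.min(2)>75)
    P=[onz(a,(x+u0,y+v0),.151)[:2] for y,x in np.argwhere(line)]
    D=np.array([onz(a,(x+u0,y+v0),.151)[:2] for y,x in np.argwhere(dark|line)])
    P=np.array(P);c=D.mean(0);d=P.mean(0)-[.4468,.0877];d2=P.mean(0)-c
    w=np.linalg.svd(P-P.mean(0))[2][0]; w*=np.sign(w@d)
    print('n',len(P),'centre',c.round(4),'lin',P.mean(0).round(4),'rel deg',[round(float((np.degrees(np.arctan2(v[1],v[0]))-75.84+180)%360-180),1) for v in(d,d2,w)])
E
python3 -c "
from h import *
dial()"
```

```text
n 13 centre [0.4443 0.0871] lin [0.441  0.0947] rel deg [54.1, 37.9, 115.8]
```

```bash
python3 -m jog '[{"rot":[0,0,0],"slide":[0.2,-0.1,0],"fingers":-1},{"rot":[0,0,0],"slide":[0.4,-0.2,0],"fingers":-1},{"rot":[0,0,0],"slide":[0.6,-0.3,0],"fingers":-1},{"rot":[0,0,0],"slide":[0.8,-0.35,0],"fingers":-1},{"rot":[0,0,0],"slide":[0.85,-0.35,0],"fingers":-1}]' | grep -v orient
python3 -m jog '[{"rot":[0,0,-0.02],"slide":[0.2,-0.1,0],"fingers":-1},{"rot":[0,0,-0.04],"slide":[0.4,-0.2,0],"fingers":-1},{"rot":[0,0,-0.06],"slide":[0.6,-0.3,0],"fingers":-1},{"rot":[0,0,-0.08],"slide":[0.8,-0.31,0],"fingers":-1},{"rot":[0,0,-0.085],"slide":[0.8,-0.31,0],"fingers":-1}]' | grep -v orient
python3 - <<'E'
from h import *
go(.448,.0873,.131,16)
E
```

```text
time: 10.15
tcp_pos: [0.4574, 0.0036, 0.2066]
ft_force: [0.2, 0.1, 0.4]
opening: 0.0879
finger_force: 0.0
time: 10.65
tcp_pos: [0.4486, 0.0886, 0.207]
ft_force: [-0.1, 0.6, 0.4]
opening: 0.0878
finger_force: 0.0
t 10.65 tcp [0.4486 0.0886 0.207 ] open 0.0878 ff 0.0 F [-0.1  0.6  0.4] q [-44.   8.  27. 120.  -4.  53.   2.]
slide [-0.011 -0.009  0.76 ] toolz [-0.001 -0.    -1.   ]
yaw 16.37 rotz 0.001
```

```bash
python3 -m jog '[{"rot":[0,0,0],"slide":[-0.01,-0.01,0.2],"fingers":-0.2},{"rot":[0,0,0],"slide":[-0.01,-0.01,0.5],"fingers":-0.2},{"rot":[0,0,0],"slide":[-0.01,-0.01,0.7],"fingers":-0.2},{"rot":[0,0,0],"slide":[-0.01,-0.01,0.75],"fingers":-0.2},{"rot":[0,0,0],"slide":[-0.01,-0.01,0.76],"fingers":-0.2}]' | grep -v orient
python3 -m jog '[{"rot":[0,0,0],"slide":[0,0,0],"fingers":-0.2},{"rot":[0,0,0],"slide":[0,0,0],"fingers":1},{"rot":[0,0,0],"slide":[0,0,0],"fingers":1},{"rot":[0,0,0],"slide":[0,0,0],"fingers":1},{"rot":[0,0,0],"slide":[0,0,0],"fingers":1}]'
```

```text
time: 11.15
tcp_pos: [0.4474, 0.0846, 0.1309]
ft_force: [-0.5, -0.5, 0.6]
opening: 0.0532
finger_force: 0.0
time: 11.65
tcp_pos: [0.4491, 0.0862, 0.1325]
orientation: [[-0.275, 0.961, 0.003], [0.961, 0.275, 0.001], [0.0, 0.003, -1.0]]
ft_force: [2.3, 0.8, 2.6]
opening: 0.0338
finger_force: 30.0
```

```bash
python3 -m jog '[{"rot":[0,0,0.018],"slide":[0,0,0],"fingers":1},{"rot":[0,0,0.036],"slide":[0,0,0],"fingers":1},{"rot":[0,0,0.054],"slide":[0,0,0],"fingers":1},{"rot":[0,0,0.072],"slide":[0,0,0],"fingers":1},{"rot":[0,0,0.09],"slide":[0,0,0],"fingers":1}]'
python3 -m jog '[{"rot":[0,0,0.018],"slide":[0,0,0],"fingers":1},{"rot":[0,0,0.036],"slide":[0,0,0],"fingers":1},{"rot":[0,0,0.054],"slide":[0,0,0],"fingers":1},{"rot":[0,0,0.07],"slide":[0,0,0],"fingers":1},{"rot":[0,0,0.077],"slide":[0,0,0],"fingers":1}]'
python3 - <<'E'
from h import *
go(.448,.0873,.131,-44);print(r.observe()['wrist_torque'])
E
```

```text
time: 12.15
tcp_pos: [0.448, 0.0863, 0.1323]
orientation: [[0.287, 0.958, 0.0], [0.958, -0.287, 0.001], [0.001, -0.0, -1.0]]
ft_force: [-1.4, 2.3, 7.5]
opening: 0.0333
finger_force: 30.0
time: 12.65
tcp_pos: [0.4472, 0.087, 0.1323]
orientation: [[0.698, 0.716, -0.001], [0.716, -0.698, 0.002], [0.0, -0.002, -1.0]]
ft_force: [-3.0, 4.2, 10.5]
opening: 0.0332
finger_force: 30.0
t 12.65 tcp [0.4472 0.087  0.1323] open 0.0332 ff 30.0 F [-3.   4.2 10.5] q [-52.  16.  39. 125. -15.  43. -47.]
slide [0.008 0.004 0.013] toolz [-0.001  0.002 -1.   ]
yaw -44.28 rotz -0.0008
[1.06428181 1.05417471 0.01379985]
```

```bash
python3 -m jog '[{"rot":[0,0,0],"slide":[0,0,0],"fingers":-0.2},{"rot":[0,0,0],"slide":[0,0,0],"fingers":-0.2},{"rot":[0,0,0],"slide":[0,0,0],"fingers":-0.2},{"rot":[0,0,0],"slide":[0,0,-0.2],"fingers":-0.2},{"rot":[0,0,0],"slide":[0,0,-0.5],"fingers":-0.2}]' | grep -v orient
python3 -m jog '[{"rot":[0,0,-0.02],"slide":[-0.3,-0.3,-0.4],"fingers":-0.2},{"rot":[0,0,-0.04],"slide":[-0.6,-0.5,-0.4],"fingers":-0.2},{"rot":[0,0,-0.06],"slide":[-0.9,-0.6,-0.4],"fingers":-0.2},{"rot":[0,0,-0.08],"slide":[-1,-0.7,-0.4],"fingers":-0.2},{"rot":[0,0,-0.084],"slide":[-1,-0.7,-0.4],"fingers":-0.2}]' | grep -v orient
python3 - <<'E'
from h import *
h=box(0,-.131);print(h);go(h[0],h[1],.12,-14.16)
a=cap('top');b=cap('scene')
f1=cv2.resize(a['frame'][215:265,225:290],None,fx=6,fy=6,interpolation=cv2.INTER_CUBIC)
f2=cv2.resize(b['frame'][185:235,235:300],None,fx=6,fy=6,interpolation=cv2.INTER_CUBIC)
cv2.imwrite('pics/m5.png',np.hstack([f1,f2])[:,:,::-1])
E
```

```text
time: 13.15
tcp_pos: [0.4463, 0.0847, 0.181]
ft_force: [0.1, 0.7, -0.6]
opening: 0.0525
finger_force: 0.0
time: 13.65
tcp_pos: [0.3261, 0.0622, 0.2213]
ft_force: [0.8, -0.4, -0.4]
opening: 0.0529
finger_force: 0.0
[0.4333534  0.03438026]
t 13.65 tcp [0.3261 0.0622 0.2213] open 0.0529 ff 0.0 F [ 0.8 -0.4 -0.4] q [-64. -13.  38. 133.   9.  58. -46.]
slide [-0.018  1.109  1.012] toolz [-0.001  0.002 -1.   ]
yaw -13.72 rotz 0.0012
```

View pics/m5.png

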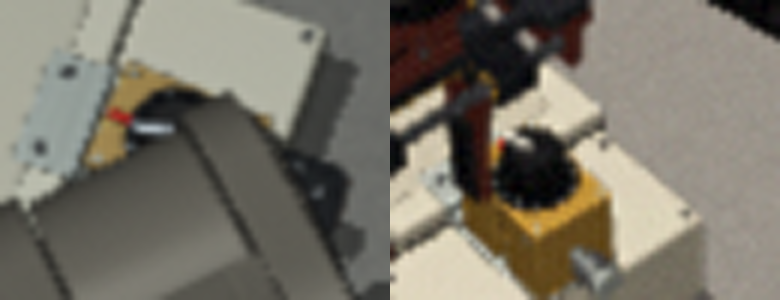

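The white line at (150,127) now points at the red bar at (120,117), so the dial is at its mark. Next is the shackle head.

```bash
python3 -m jog '[{"rot":[0,0,0],"slide":[0,0.3,0],"fingers":-0.2},{"rot":[0,0,0],"slide":[0,0.6,0],"fingers":-0.2},{"rot":[0,0,0],"slide":[-0.02,0.9,0],"fingers":-0.2},{"rot":[0,0,0],"slide":[-0.04,1,0.2],"fingers":-0.2},{"rot":[0,0,0],"slide":[-0.04,1,0.4],"fingers":-0.2}]' | grep -v orient
python3 - <<'E'
from h import *
h=box(0,-.133);print(h);go(h[0],h[1],.08,-14.16)
E
```

```text
time: 14.25
tcp_pos: [0.4277, 0.0337, 0.1815]
ft_force: [-1.1, -0.3, 0.5]
opening: 0.0523
finger_force: 0.0
[0.43286414 0.03244102]
t 14.25 tcp [0.4277 0.0337 0.1815] open 0.0523 ff 0.0 F [-1.1 -0.3  0.5] q [-61.   8.  53. 126.  -9.  49. -16.]
slide [0.003 0.049 1.016] toolz [ 0.004 -0.004 -1.   ]
yaw -14.15 rotz 0.0
```

```bash
python3 -m jog '[{"rot":[0,0,0],"slide":[0,0.05,0.2],"fingers":-0.2},{"rot":[0,0,0],"slide":[0,0.05,0.4],"fingers":-0.2},{"rot":[0,0,0],"slide":[0,0.05,0.6],"fingers":-0.2},{"rot":[0,0,0],"slide":[0,0.05,0.6],"fingers":-0.2},{"rot":[0,0,0],"slide":[0,0.05,0.6],"fingers":-0.2}]' | grep -v orient
python3 - <<'E'
from h import *
h=box(0,-.133);go(h[0],h[1],.08,-14.16)
b=cap('scene')
cv2.imwrite('pics/m6.png',cv2.resize(b['frame'][165:255,210:320],None,fx=6,fy=6,interpolation=cv2.INTER_CUBIC)[:,:,::-1])
E
```

```text
time: 14.75
tcp_pos: [0.4296, 0.0327, 0.1216]
ft_force: [0.1, -0.0, -0.3]
opening: 0.0524
finger_force: 0.0
t 14.75 tcp [0.4296 0.0327 0.1216] open 0.0524 ff 0.0 F [ 0.1 -0.  -0.3] q [-54.  17.  48. 129. -19.  41.  -6.]
slide [0.006 0.033 0.416] toolz [-0.    -0.002 -1.   ]
yaw -14.03 rotz 0.0004
```

View pics/m6.png

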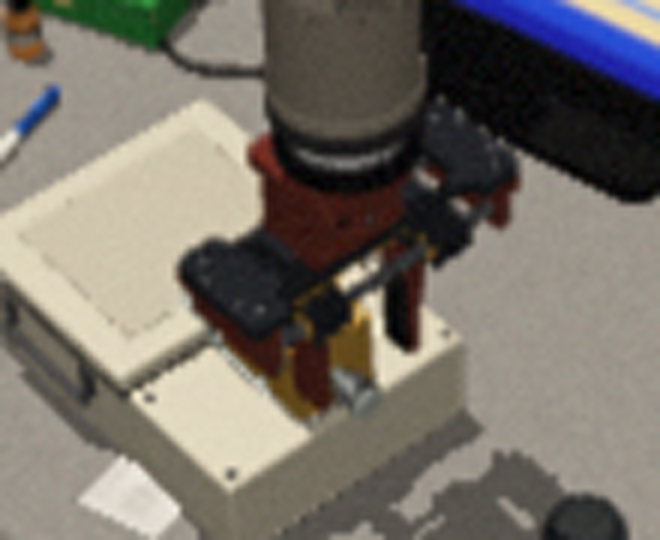

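The fingertips at (312,405) and (405,345) straddle the steel head at (360,390). I'll go down and grip it.

```bash
python3 -m jog '[{"rot":[0,0,0],"slide":[0,0.03,0.1],"fingers":-0.2},{"rot":[0,0,0],"slide":[0,0.03,0.2],"fingers":-0.2},{"rot":[0,0,0],"slide":[0,0.03,0.3],"fingers":-0.2},{"rot":[0,0,0],"slide":[0,0.03,0.4],"fingers":-0.2},{"rot":[0,0,0],"slide":[0,0.03,0.42],"fingers":-0.2}]' | grep -v orient
python3 -m jog '[{"rot":[0,0,0],"slide":[0,0,0],"fingers":0.2},{"rot":[0,0,0],"slide":[0,0,0],"fingers":1},{"rot":[0,0,0],"slide":[0,0,0],"fingers":1},{"rot":[0,0,0],"slide":[0,0,0],"fingers":1},{"rot":[0,0,0],"slide":[0,0,0],"fingers":1}]'
```

```text
time: 15.3
tcp_pos: [0.431, 0.0327, 0.0787]
ft_force: [-0.0, -0.4, -0.3]
opening: 0.0525
finger_force: 0.0
time: 15.8
tcp_pos: [0.4321, 0.0328, 0.0799]
orientation: [[0.241, 0.971, 0.001], [0.971, -0.241, 0.0], [0.0, 0.001, -1.0]]
ft_force: [0.9, 0.2, -1.0]
opening: 0.0175
finger_force: 29.8
```

```bash
python3 -m jog '[{"rot":[0,0,0],"slide":[-0.04,0,0],"fingers":1},{"rot":[0,0,0],"slide":[-0.08,0,0],"fingers":1},{"rot":[0,0,0],"slide":[-0.12,0,0],"fingers":1},{"rot":[0,0,0],"slide":[-0.16,0,0],"fingers":1},{"rot":[0,0,0],"slide":[-0.18,0,0],"fingers":1}]'
python3 -m jog '[{"rot":[0,0,0],"slide":[0,0,0],"fingers":1},{"rot":[0,0,0],"slide":[0,0,0],"fingers":1},{"rot":[0,0,0],"slide":[0,0,0],"fingers":1},{"rot":[0,0,0],"slide":[0,0,0],"fingers":1},{"rot":[0,0,0],"slide":[0,0,0],"fingers":1}]'
```

```text
time: 16.3
tcp_pos: [0.4321, 0.0242, 0.0809]
orientation: [[0.233, 0.972, 0.007], [0.972, -0.233, 0.01], [0.011, 0.004, -1.0]]
ft_force: [8.3, 30.8, -3.8]
opening: 0.017
finger_force: 29.8
time: 16.8
tcp_pos: [0.4318, 0.023, 0.081]
orientation: [[0.234, 0.972, 0.006], [0.972, -0.234, 0.008], [0.01, 0.004, -1.0]]
ft_force: [8.1, 25.3, -1.3]
opening: 0.0173
finger_force: 29.8
```

Run:
```python
from h import *
go(*box(0,-.151),.08,-14.16)
a=cap('top');b=cap('scene')
f1=cv2.resize(a['frame'][215:265,230:295],None,fx=6,fy=6,interpolation=cv2.INTER_CUBIC)
f2=cv2.resize(b['frame'][190:240,235:300],None,fx=6,fy=6,interpolation=cv2.INTER_CUBIC)
cv2.imwrite('pics/m7.png',np.hstack([f1,f2])[:,:,::-1])
```

```text
t 16.8 tcp [0.4318 0.023  0.081 ] open 0.0173 ff 29.8 F [ 8.1 25.3 -1.3] q [-46.  21.  43. 131. -26.  36.   2.]
slide [-0.086 -0.014  0.009] toolz [ 0.006  0.008 -1.   ]
yaw -13.52 rotz 0.0018
```

View pics/m7.png

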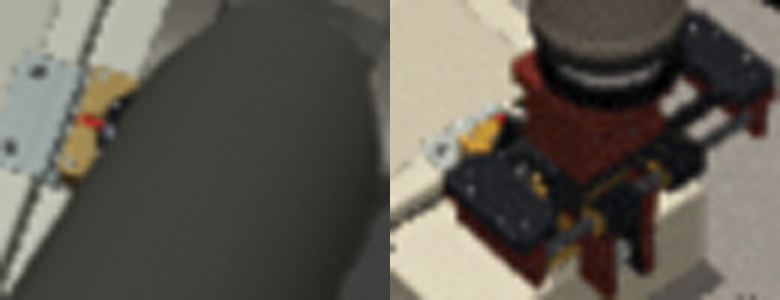

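The pull met about 30 N and the fingers slipped along the head (opening 17.5→17.0), so the shackle is blocked and the dial must still be slightly off its mark. I'll push it home, back away and measure the dial by number, since my picture views are used up.

```bash
python3 -m jog '[{"rot":[0,0,0],"slide":[0.04,0,0],"fingers":1},{"rot":[0,0,0],"slide":[0.08,0,0],"fingers":1},{"rot":[0,0,0],"slide":[0.12,0,0],"fingers":1},{"rot":[0,0,0],"slide":[0.16,0,0],"fingers":1},{"rot":[0,0,0],"slide":[0.18,0,0],"fingers":1}]'
python3 -m jog '[{"rot":[0,0,0],"slide":[0,0,0],"fingers":-0.2},{"rot":[0,0,0],"slide":[0,0,0],"fingers":-0.2},{"rot":[0,0,0],"slide":[0,0,0],"fingers":-0.2},{"rot":[0,0,0],"slide":[0,0,-0.2],"fingers":-0.2},{"rot":[0,0,0],"slide":[0,0,-0.5],"fingers":-0.2}]' | head -2
python3 -m jog '[{"rot":[0,0,0],"slide":[0,0,-0.4],"fingers":-0.2},{"rot":[0,0,0],"slide":[0,0,-0.8],"fingers":-0.2},{"rot":[0,0,0],"slide":[-0.3,0.1,-0.8],"fingers":-0.2},{"rot":[0,0,0],"slide":[-0.7,0.3,-0.8],"fingers":-0.2},{"rot":[0,0,0],"slide":[-1,0.6,-0.8],"fingers":-0.2}]' | head -2
python3 - <<'E'
from h import *
go(*box(0,-.076),.2,-14.16)
a=cap('top');f=a['frame'].astype(int)
print(proj(a,[[.4468,.0877,.151],[.4468,.0877,.127],[*box(0,-.050),.128]]).round(1))
print(f[228:250,242:268].sum(2)//3)
red=(f[...,0]>120)&(f[...,1]<70)&(f[...,2]<70);red[:225]=0;red[255:]=0;red[:,:235]=0;red[:,275:]=0
print(np.argwhere(red)[:,::-1].tolist())
E
```

```text
time: 17.4
tcp_pos: [0.4318, 0.0282, 0.0803]
orientation: [[0.244, 0.97, 0.001], [0.97, -0.244, -0.004], [-0.004, 0.002, -1.0]]
ft_force: [-3.2, -19.0, 16.5]
opening: 0.0169
finger_force: 30.1
time: 17.9
tcp_pos: [0.4301, 0.0326, 0.1291]
time: 18.4
tcp_pos: [0.4651, -0.0789, 0.2099]
t 18.4 tcp [ 0.4651 -0.0789  0.2099] open 0.0527 ff 0.0 F [0.6 1.6 0.9] q [-48.  13.  59. 119. -14.  54.   5.]
slide [ 1.575 -0.573  0.105] toolz [ 0.     0.004 -1.   ]
yaw -13.75 rotz 0.0011
[[254.1 236.5]
 [254.5 238.1]
 [245.5 235. ]]
[[141  95 127 133 130 124 121 123 122 123 120 126 149 170 174 179 179 179
  179 178 178 177 178 177 177 177]
 [138  89 121 125 123 124 123 122 115 106  87  77  85 101 125 158 167 171
  174 179 178 179 178 177 177 176]
 [ 94  87 123 125 124 123 119 106  67  40  43  51  34  34  50  75  79 113
  142 171 176 179 178 178 178 178]
 [ 85 107 124 124 124 112  89  65  31  17  22  25  22  20  29  43  30  57
  101 128 153 171 172 175 179 179]
 [102 127 126 125 117  83  39  29  23  26  30  34  33  30  26  23  18  29
   54  90 123 126 128 152 170 170]
 [119 115 119 120 105  52  25  24
[... 1205 characters left out ...]
25  12  10  12  12  10  15  49  83
   55  85 121 124 124 109  55  65]
 [ 36  39  45  58  86 105  65  42  47  58  34  30  39  47  31  33  48  72
   96 120 124 124 119  96  58  80]
 [ 68  58  40  35  39  42  51  63  57  57  44  42  62  88  53  67  97 120
  123 124 124 122 109  56  51  80]
 [130 127  75  59  59  42  36  43  47  50  69  64  65  91 101 122 125 126
  124 124 124 121 101  43  54  74]
 [182 167 122 132 132  88  62  61  53  57  55  53  82 117 122 123 127 126
  125 128 130 114  70  47  75  90]
 [185 184 182 183 178 155 138 134 105  93  89  55  42  48  62  92 116 124
  127 138 145 114  45  53  89  94]]
[[243, 234], [244, 234], [245, 234], [246, 234], [244, 235], [245, 235], [246, 235]]
```

```bash
cat >> h.py <<'E'
def dial2():
    a=cap('top');u0,v0=246,229;f=a['frame'][v0:246,u0:262].astype(float).min(2)
    w=np.clip(f-50,0,None)
    q=proj(a,[[.4468,.0877,.151]])[0]
    yy,xx=np.mgrid[:f.shape[0],:f.shape[1]]; xx=xx+u0;yy=yy+v0
    w[np.hypot(xx-q[0],yy-q[1])>6.5]=0
    m=w>0;P=np.array([onz(a,(x,y),.151)[:2] for x,y in zip(xx[m],yy[m])]);W=w[m]
    c=(P*W[:,None]).sum(0)/W.sum();C=(P-c).T@((P-c)*W[:,None]);v=np.linalg.eigh(C)[1][:,1]
    d=c-[.4468,.0877];v*=np.sign(v@d)
    print('n',m.sum(),'line centroid',c.round(4),'rel deg axis/centroid',[round(float((np.degrees(np.arctan2(k[1],k[0]))-75.84+180)%360-180),1) for k in(v,d)])
E
python3 - <<'E'
from h import *
dial2()
a=cap('top');p=np.array([onz(a,q,.151)[:2] for q in((253,236.5),(248,237.1))]);d=p[1]-p[0];print(np.degrees(np.arctan2(d[1],d[0]))-75.84)
E
```

```text
n 17 line centroid [0.4452 0.0981] rel deg axis/centroid [26.7, 23.2]
26.165752619863923
```

The dial is about 26° (one click) counterclockwise of the bar, so one more 30° turn is needed.

```bash
python3 -m jog '[{"rot":[0,0,0],"slide":[0.2,-0.1,0],"fingers":-0.2},{"rot":[0,0,0],"slide":[0.4,-0.2,0],"fingers":-0.2},{"rot":[0,0,0],"slide":[0.6,-0.25,0],"fingers":-0.2},{"rot":[0,0,0],"slide":[0.8,-0.28,0],"fingers":-0.2},{"rot":[0,0,0],"slide":[0.8,-0.28,0],"fingers":-0.2}]' | head -2
python3 -m jog '[{"rot":[0,0,-0.02],"slide":[0.2,-0.1,0],"fingers":-0.2},{"rot":[0,0,-0.04],"slide":[0.4,-0.2,0],"fingers":-0.2},{"rot":[0,0,-0.04],"slide":[0.6,-0.25,0],"fingers":-0.2},{"rot":[0,0,-0.04],"slide":[0.77,-0.28,0],"fingers":-0.2},{"rot":[0,0,-0.04],"slide":[0.77,-0.28,0],"fingers":-0.2}]' | head -2
python3 - <<'E'
from h import *
go(.448,.0873,.131,1)
E
```

```text
time: 19.05
tcp_pos: [0.4572, 0.0097, 0.2093]
time: 19.55
tcp_pos: [0.4492, 0.0892, 0.2096]
t 19.55 tcp [0.4492 0.0892 0.2096] open 0.0524 ff 0.0 F [ 0.4  0.2 -0.3] q [-66.  10.  53. 121. -10.  54.  -7.]
slide [-0.019 -0.012  0.786] toolz [-0.  0. -1.]
yaw 0.69 rotz -0.0008
```

```bash
python3 -m jog '[{"rot":[0,0,0],"slide":[-0.02,-0.01,0.2],"fingers":-0.2},{"rot":[0,0,0],"slide":[-0.02,-0.01,0.5],"fingers":-0.2},{"rot":[0,0,0],"slide":[-0.02,-0.01,0.7],"fingers":-0.2},{"rot":[0,0,0],"slide":[-0.02,-0.01,0.78],"fingers":-0.2},{"rot":[0,0,0],"slide":[-0.02,-0.01,0.79],"fingers":-0.2}]' | grep -v orient
python3 -m jog '[{"rot":[0,0,0],"slide":[0,0,0],"fingers":-0.2},{"rot":[0,0,0],"slide":[0,0,0],"fingers":1},{"rot":[0,0,0],"slide":[0,0,0],"fingers":1},{"rot":[0,0,0],"slide":[0,0,0],"fingers":1},{"rot":[0,0,0],"slide":[0,0,0],"fingers":1}]'
python3 -m jog '[{"rot":[0,0,0.018],"slide":[0,0,0],"fingers":1},{"rot":[0,0,0.036],"slide":[0,0,0],"fingers":1},{"rot":[0,0,0.054],"slide":[0,0,0],"fingers":1},{"rot":[0,0,0.072],"slide":[0,0,0],"fingers":1},{"rot":[0,0,0.083],"slide":[0,0,0],"fingers":1}]'
python3 - <<'E'
from h import *
go(.448,.0873,.131,-29);print(r.observe()['wrist_torque'])
E
```

```text
time: 20.05
tcp_pos: [0.4479, 0.0839, 0.1301]
ft_force: [0.1, -0.4, 0.7]
opening: 0.0524
finger_force: 0.0
time: 20.55
tcp_pos: [0.4488, 0.0854, 0.1312]
orientation: [[-0.009, 1.0, 0.001], [1.0, 0.009, 0.001], [0.001, 0.001, -1.0]]
ft_force: [-0.5, 1.2, 5.9]
opening: 0.0333
finger_force: 30.0
time: 21.05
tcp_pos: [0.447, 0.0853, 0.1311]
orientation: [[0.494, 0.869, -0.003], [0.869, -0.494, 0.001], [-0.001, -0.004, -1.0]]
ft_force: [-8.3, 0.3, 16.8]
opening: 0.0337
finger_force: 30.0
t 21.05 tcp [0.447  0.0853 0.1311] open 0.0337 ff 30.0 F [-8.3  0.3 16.8] q [-65.  21.  57. 126. -26.  45. -21.]
slide [ 0.023 -0.001  0.001] toolz [-0.003  0.001 -1.   ]
yaw -29.63 rotz -0.0018
[ 0.00712908  1.85160242 -0.01835712]
```

```bash
python3 -m jog '[{"rot":[0,0,0],"slide":[0,0,0],"fingers":-0.2},{"rot":[0,0,0],"slide":[0,0,0],"fingers":-0.2},{"rot":[0,0,0],"slide":[0,0,0],"fingers":-0.2},{"rot":[0,0,0],"slide":[0,0,-0.2],"fingers":-0.2},{"rot":[0,0,0],"slide":[0,0,-0.6],"fingers":-0.2}]' | head -2
python3 -m jog '[{"rot":[0,0,-0.02],"slide":[-0.3,0.2,-0.2],"fingers":-0.2},{"rot":[0,0,-0.043],"slide":[-0.6,0.4,-0.2],"fingers":-0.2},{"rot":[0,0,-0.043],"slide":[-0.9,0.6,-0.2],"fingers":-0.2},{"rot":[0,0,-0.043],"slide":[-1,0.8,-0.2],"fingers":-0.2},{"rot":[0,0,-0.043],"slide":[-1,0.8,-0.2],"fingers":-0.2}]' | head -2
python3 - <<'E'
from h import *
go(*box(0,-.133),.16,-14.16)
dial2()
a=cap('top');print(a['frame'][230:242,245:262].min(2))
E
```

```text
time: 21.55
tcp_pos: [0.4466, 0.0845, 0.1897]
time: 22.05
tcp_pos: [0.4699, -0.0442, 0.2111]
t 22.05 tcp [ 0.4699 -0.0442  0.2111] open 0.0524 ff 0.0 F [ 0.2 -0.1 -0.1] q [-55.  14.  62. 120. -15.  55.   1.]
slide [ 0.653 -0.548  0.51 ] toolz [ 0.002 -0.001 -1.   ]
yaw -14.18 rotz -0.0
n 17 line centroid [0.4496 0.0966] rel deg axis/centroid [-2.6, -3.2]
[[ 80  79  79  79  70  51  46  58  79  38  31  38  51  67 103 142 161]
 [ 80  80  78  72  60  36  22  24  30  21  19  29  39  29  37  65 102]
 [ 81  78  66  52  56  41  24  27  32  32  30  28  24  14  24  44  64]
 [ 71  66  54  62  55  38  34  33  33  35  34  33  30  18  27  54  59]
 [ 34  45  88 130 124  90  63  44  36  34  34  35  33  26  20  16  22]
 [ 42  62  91  86 119 142 121  93  77  39  34  35  35  31  22   9  13]
 [ 65  39  32  28  43  56  89 147 151  59  33  34  36  33  22   7   9]
 [ 61  32  22  16  29  33  40  62  71  39  34  35  35  32  19   7  13]
 [ 62  42  30  20  31  35  34  35  36  33  35  36  35  31  19   5   6]
 [ 71  63  49  25  31  34  35  36  35  35  36  35  33  28  14   4   3]
 [ 71  41  26  17  22  29  35  35  36  36  34  33  30  20   6   3  12]
 [ 74  43  27  19  15  17  28  31  33  34  30  27  20   7   4   5  24]]
```

The dial now reads about -3°, so it has clicked in at the mark. Back to the shackle head.

```bash
python3 -m jog '[{"rot":[0,0,0],"slide":[0.2,-0.2,0],"fingers":-0.2},{"rot":[0,0,0],"slide":[0.4,-0.4,0],"fingers":-0.2},{"rot":[0,0,0],"slide":[0.6,-0.5,0],"fingers":-0.2},{"rot":[0,0,0],"slide":[0.65,-0.54,0.2],"fingers":-0.2},{"rot":[0,0,0],"slide":[0.65,-0.54,0.5],"fingers":-0.2}]' | head -2
python3 - <<'E'
from h import *
go(*box(0,-.133),.08,-14.16)
E
```

```text
time: 22.65
tcp_pos: [0.4325, 0.0388, 0.1608]
t 22.65 tcp [0.4325 0.0388 0.1608] open 0.0528 ff 0.0 F [0.1 0.5 0.6] q [-64.  14.  60. 127. -17.  47.  -7.]
slide [-0.064  0.018  0.808] toolz [ 0.002  0.003 -1.   ]
yaw -13.51 rotz 0.0018
```

```bash
python3 -m jog '[{"rot":[0,0,0],"slide":[0,0.02,0],"fingers":-0.2},{"rot":[0,0,0],"slide":[0,0.02,0.1],"fingers":-0.2},{"rot":[0,0,0],"slide":[0,0.02,0.25],"fingers":-0.2},{"rot":[0,0,0],"slide":[0,0.02,0.4],"fingers":-0.2},{"rot":[0,0,0],"slide":[0,0.02,0.4],"fingers":-0.2}]' | head -2
python3 - <<'E'
from h import *
go(*box(0,-.133),.08,-14.16)
E
```

```text
time: 23.15
tcp_pos: [0.4336, 0.0343, 0.1202]
t 23.15 tcp [0.4336 0.0343 0.1202] open 0.0527 ff 0.0 F [-1.   0.5  0.3] q [-58.  20.  55. 129. -24.  42.  -1.]
slide [-0.019 -0.002  0.402] toolz [-0.001 -0.001 -1.   ]
yaw -13.93 rotz 0.0006
```

```bash
python3 -m jog '[{"rot":[0,0,0],"slide":[-0.02,0,0.1],"fingers":-0.2},{"rot":[0,0,0],"slide":[-0.02,0,0.2],"fingers":-0.2},{"rot":[0,0,0],"slide":[-0.02,0,0.3],"fingers":-0.2},{"rot":[0,0,0],"slide":[-0.02,0,0.39],"fingers":-0.2},{"rot":[0,0,0],"slide":[-0.02,0,0.4],"fingers":-0.2}]' | grep -v orient
python3 -m jog '[{"rot":[0,0,0],"slide":[0,0,0],"fingers":0.2},{"rot":[0,0,0],"slide":[0,0,0],"fingers":1},{"rot":[0,0,0],"slide":[0,0,0],"fingers":1},{"rot":[0,0,0],"slide":[0,0,0],"fingers":1},{"rot":[0,0,0],"slide":[0,0,0],"fingers":1}]' | grep -v orient
python3 -m jog '[{"rot":[0,0,0],"slide":[-0.02,0,0],"fingers":1},{"rot":[0,0,0],"slide":[-0.04,0,0],"fingers":1},{"rot":[0,0,0],"slide":[-0.06,0,0],"fingers":1},{"rot":[0,0,0],"slide":[-0.08,0,0],"fingers":1},{"rot":[0,0,0],"slide":[-0.08,0,0],"fingers":1}]' | grep -v orient
```

```text
time: 23.65
tcp_pos: [0.4329, 0.0322, 0.0796]
ft_force: [-0.2, 0.5, -0.5]
opening: 0.0527
finger_force: 0.0
time: 24.15
tcp_pos: [0.4335, 0.0325, 0.0808]
ft_force: [0.7, 0.4, 0.7]
opening: 0.0168
finger_force: 30.0
time: 24.65
tcp_pos: [0.4315, 0.0242, 0.0807]
ft_force: [-1.6, 1.7, 3.4]
opening: 0.0176
finger_force: 29.9
```

The head slides freely now (about 2 N), so I'll pull it the rest of the way.

```bash
python3 -m jog '[{"rot":[0,0,0],"slide":[-0.03,0,0],"fingers":1},{"rot":[0,0,0],"slide":[-0.06,0,0],"fingers":1},{"rot":[0,0,0],"slide":[-0.09,0,0],"fingers":1},{"rot":[0,0,0],"slide":[-0.115,0,0],"fingers":1},{"rot":[0,0,0],"slide":[-0.115,0,0],"fingers":1}]' | grep -v orient
python3 -m jog '[{"rot":[0,0,0],"slide":[0,0,0],"fingers":1},{"rot":[0,0,0],"slide":[0,0,0],"fingers":1},{"rot":[0,0,0],"slide":[0,0,0],"fingers":1},{"rot":[0,0,0],"slide":[0,0,0],"fingers":1},{"rot":[0,0,0],"slide":[0,0,0],"fingers":1}]' | grep -v orient
python3 -c "
from h import *
go(*box(0,-.151),.08,-14.16)"
```

```text
time: 25.15
tcp_pos: [0.4294, 0.0137, 0.0808]
ft_force: [0.3, 3.9, 1.7]
opening: 0.0171
finger_force: 29.9
time: 25.65
tcp_pos: [0.4294, 0.0137, 0.0808]
ft_force: [3.4, 5.0, 0.4]
opening: 0.0171
finger_force: 29.9
t 25.65 tcp [0.4294 0.0137 0.0808] open 0.0171 ff 29.9 F [3.4 5.  0.4] q [-50.  23.  49. 131. -30.  37.   7.]
slide [ 0.01  -0.012  0.008] toolz [ 0.001  0.    -1.   ]
yaw -13.9 rotz 0.0007
```

```bash
python3 -m jog '[{"rot":[0,0,0],"slide":[0,0,0],"fingers":-0.2},{"rot":[0,0,0],"slide":[0,0,0],"fingers":-0.2},{"rot":[0,0,0],"slide":[0,0,0],"fingers":-0.2},{"rot":[0,0,0],"slide":[0,0,-0.2],"fingers":-0.2},{"rot":[0,0,0],"slide":[0,0,-0.5],"fingers":-0.2}]' | grep -v orient
python3 -m jog '[{"rot":[0,0,0],"slide":[0,0,-0.4],"fingers":-1},{"rot":[0,0,0],"slide":[0,0,-0.7],"fingers":-1},{"rot":[0,0,0],"slide":[0.3,0,-0.7],"fingers":-1},{"rot":[0,0,0],"slide":[0.6,0,-0.7],"fingers":-1},{"rot":[0,0,0],"slide":[0.76,0,-0.7],"fingers":-1}]' | grep -v orient
python3 -m jog '[{"rot":[0,0,0],"slide":[0,0,0],"fingers":-1},{"rot":[0,0,0],"slide":[0,0,0],"fingers":-1},{"rot":[0,0,0],"slide":[0,0,0],"fingers":-1},{"rot":[0,0,0],"slide":[0,0,0],"fingers":-1},{"rot":[0,0,0],"slide":[0,0,0],"fingers":-1}]' | grep -v orient
python3 -c "
from h import *
go(*box(0,-.077),.086,-14.16)"
```

```text
time: 26.15
tcp_pos: [0.4273, 0.0125, 0.1302]
ft_force: [0.8, 0.1, -0.4]
opening: 0.0521
finger_force: 0.0
time: 26.65
tcp_pos: [0.4474, 0.0892, 0.2007]
ft_force: [0.4, -0.5, 0.0]
opening: 0.087
finger_force: 0.0
time: 27.15
tcp_pos: [0.447, 0.0864, 0.2006]
ft_force: [0.2, 0.3, -0.1]
opening: 0.0878
finger_force: 0.0
t 27.15 tcp [0.447  0.0864 0.2006] open 0.0878 ff 0.0 F [ 0.2  0.3 -0.1] q [-73.  13.  63. 122. -14.  53. -16.]
slide [ 0.002 -0.005  1.146] toolz [-0.  0. -1.]
yaw -14.0 rotz 0.0004
```

```bash
python3 -m jog '[{"rot":[0,0,0],"slide":[0,0,0.2],"fingers":-1},{"rot":[0,0,0],"slide":[0,0,0.4],"fingers":-1},{"rot":[0,0,0],"slide":[0,0,0.6],"fingers":-1},{"rot":[0,0,0],"slide":[0,0,0.6],"fingers":-1},{"rot":[0,0,0],"slide":[0,0,0.6],"fingers":-1}]' | grep -v orient
python3 -c "
from h import *
go(*box(0,-.077),.086,-14.16)"
```

```text
time: 27.65
tcp_pos: [0.4473, 0.0866, 0.141]
ft_force: [-0.2, 0.6, -0.1]
opening: 0.088
finger_force: 0.0
t 27.65 tcp [0.4473 0.0866 0.141 ] open 0.088 ff 0.0 F [-0.2  0.6 -0.1] q [-65.  20.  56. 125. -23.  46.  -8.]
slide [-0.    -0.007  0.55 ] toolz [-0.    -0.001 -1.   ]
yaw -13.97 rotz 0.0005
```

```bash
python3 -m jog '[{"rot":[0,0,0],"slide":[0,-0.01,0.12],"fingers":-1},{"rot":[0,0,0],"slide":[0,-0.01,0.24],"fingers":-1},{"rot":[0,0,0],"slide":[0,-0.01,0.36],"fingers":-1},{"rot":[0,0,0],"slide":[0,-0.01,0.48],"fingers":-1},{"rot":[0,0,0],"slide":[0,-0.01,0.54],"fingers":-1}]' | grep -v orient
python3 -m jog '[{"rot":[0,0,0],"slide":[0,0,0],"fingers":-1},{"rot":[0,0,0],"slide":[0,0,0],"fingers":1},{"rot":[0,0,0],"slide":[0,0,0],"fingers":1},{"rot":[0,0,0],"slide":[0,0,0],"fingers":1},{"rot":[0,0,0],"slide":[0,0,0],"fingers":1}]'
```

```text
time: 28.15
tcp_pos: [0.4456, 0.0872, 0.0853]
ft_force: [0.3, 0.1, -1.0]
opening: 0.0879
finger_force: 0.0
time: 28.65
tcp_pos: [0.4464, 0.0877, 0.0869]
orientation: [[0.24, 0.971, 0.001], [0.971, -0.24, 0.0], [0.001, 0.0, -1.0]]
ft_force: [0.1, -0.1, -0.0]
opening: 0.0593
finger_force: 0.0
```

```bash
python3 -m jog '[{"rot":[0,0,0],"slide":[0,0,0],"fingers":1},{"rot":[0,0,0],"slide":[0,0,0],"fingers":1},{"rot":[0,0,0],"slide":[0,0,0],"fingers":1},{"rot":[0,0,0],"slide":[0,0,-0.03],"fingers":1},{"rot":[0,0,0],"slide":[0,0,-0.06],"fingers":1}]'
python3 -m jog '[{"rot":[0,0,0],"slide":[0,0,-0.08],"fingers":1},{"rot":[0,0,0],"slide":[0,0,-0.16],"fingers":1},{"rot":[0,0,0],"slide":[0,0,-0.24],"fingers":1},{"rot":[0,0,0],"slide":[0,0,-0.32],"fingers":1},{"rot":[0,0,0],"slide":[0,0,-0.4],"fingers":1}]'
```

```text
time: 29.15
tcp_pos: [0.4453, 0.0881, 0.0923]
orientation: [[0.24, 0.971, -0.002], [0.971, -0.24, 0.0], [-0.0, -0.002, -1.0]]
ft_force: [1.2, 3.5, -7.3]
opening: 0.0516
finger_force: 30.0
time: 29.65
tcp_pos: [0.4458, 0.0865, 0.1333]
orientation: [[0.241, 0.971, -0.001], [0.971, -0.241, -0.001], [-0.001, -0.0, -1.0]]
ft_force: [0.5, 1.2, -4.8]
opening: 0.0519
finger_force: 30.0
```

```bash
python3 -m jog '[{"rot":[0,0,0],"slide":[0,0,-0.15],"fingers":1},{"rot":[0,0,0],"slide":[0,0,-0.35],"fingers":1},{"rot":[0,0,0],"slide":[0,0,-0.55],"fingers":1},{"rot":[0,0,0],"slide":[0,0,-0.75],"fingers":1},{"rot":[0,0,0],"slide":[0,0,-0.9],"fingers":1}]' | head -2
python3 -m jog '[{"rot":[0,0,0],"slide":[0,0,0],"fingers":1},{"rot":[0,0,0],"slide":[0,0,0],"fingers":1},{"rot":[0,0,0],"slide":[0,0,0],"fingers":1},{"rot":[0,0,0],"slide":[0,0,0],"fingers":1},{"rot":[0,0,0],"slide":[0,0,0],"fingers":1}]'
python3 - <<'E'
from h import *
print(r.observe()['joint_velocities'],r.observe()['joint_positions'])
for n in('top','scene'):
    c=cap(n);h=cv2.cvtColor(c['frame'],cv2.COLOR_RGB2HSV)
    m=((h[...,0]>10)&(h[...,0]<26)&(h[...,1]>110)&(h[...,2]>90)); u,v=proj(c,[[.447,.087,.22]])[0].astype(int)
    s=np.argwhere(m[v-30:v+30,u-30:u+30]);print(n,(u,v),len(s),s.mean(0)[::-1]+[u-30,v-30] if len(s) else '')
E
```

```text
time: 30.15
tcp_pos: [0.446, 0.0859, 0.2237]
time: 30.65
tcp_pos: [0.4458, 0.0871, 0.2221]
orientation: [[0.241, 0.971, -0.001], [0.971, -0.241, -0.001], [-0.001, -0.001, -1.0]]
ft_force: [0.2, -0.2, -5.7]
opening: 0.052
finger_force: 30.0
[-0.06430979 -0.20890429  0.11794243 -0.27631082  0.06021352 -0.01105003
 -0.10389794] [-76.38362707  10.12546359  65.49001318 120.7842878  -11.12290323
  55.55034304 -18.81504925]
top (np.int64(253), np.int64(231)) 0 
scene (np.int64(257), np.int64(194)) 267 [260.39700375 195.01498127]
```

```bash
python3 -c "
from plant import r
print(r.sign_off())"
```

```text
the job is handed in; nothing more can be done
None
```

The open lock is off the staple and held level and still about 23.5 cm above the worktop, with the cap standing on the worktop; the job is handed in at about 31 s, but `sign_off` returned no verdict, and the first shackle pull was blocked until I turned the dial one more click.

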